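# Load the test bar into the gauge tube

### The arm

A 7-joint arm with a two-finger parallel gripper is mounted at the origin on a cart in front of the work surface, level with it; the furniture and walls round the work are solid. World frame = base frame: x ahead of the robot, y to its left, z up, the work surface at z = 0. Lengths are in mm, angles in degrees, forces in N, time in s.
With the tool pointing down it reaches from about 425 to 1025 mm from the base axis. Payload 9.4 kg.
Tool frame: the origin (TCP) lies where the fingers leave the gripper's body, on its centre line; the fingertips stand 84 mm ahead of it and the grasp point (between the pads) lies grip_depth ahead of it (grip_depth is the distance from the TCP to the grasp point, in mm); z points along the fingers, y is the line along which they close (so a half turn about z gives the same grasp; the last joint's range is limited). The gripper opens to 93 mm and grips with 3 to 60 N. Pads are 15 mm wide; open, the fingers measure 128 mm over their backs; the gripper's body (75 mm by 188 mm) begins 65 mm behind the grasp point.
Start: joints at [-79.796, 34.337, -0.143, 91.639, 0.103, 54.024, -4.572], TCP at [182.739, 701.592, 302.718] pointing down, gripper open.
Joint ranges: [-147.43, 147.43], [-19.82, 112.94], [-74.19, 73.91], [6.32, 146.72], [-59.91, 239.91], [6.04, 106.73], [-150.56, 150.56]. Speed limits (degrees/s): [127.2, 127.2, 172.46, 172.46, 180, 180, 180].

### API

Orientations are given as [roll, pitch, yaw] about the fixed x, y, z axes, in that order (R = Rz(yaw) Ry(pitch) Rx(roll)).
In Python, from rig import * gives the robot as it stands. The module is installed in compiled form; this text tells all that it offers.
- The arm moves only by the shell command python3 -m pendant 'ROWS'. ROWS is JSON, a list of rows, each an object with "rotation": the turn, a rotation vector about the tool's x, y, z in rad, a list of three; "dp": the shift along the tool's x, y, z in mm, a list of three; "gripper": the closure, from 0 (fully open) to 1 (shut). In form: [{"rotation": [wx, wy, wz], "dp": [dx, dy, dz], "gripper": gripper}, ...]. A call has 1 to 8 rows; each row shifts and turns the commanded pose from where the row before left it, along the tool's axes as they then stand; what a row does not reach is not made up. A row lasts 1/10 s, in which the tool goes at most 50 mm and 8.59 degrees, less where a joint would pass 70% of its speed; a pose out of reach is approached as far as the arm can. A call is refused whole if a number of a shift passes 50 or a number of a turn 0.15, either way. A call with a gripper value outside its range is refused whole. The fingers move at their own pace and stop on an object; the grip force is fixed at half the most. Time passes only in rows, so rows that do not move let the fingers close. It gives the time, the measured TCP pose, the force, the opening and the grip force at its end, in the units of the state.
- sense(): the state, without advancing time (a new reading comes with each control period).
- get_image(name): name is "scene" or "top" or "wrist"; returns (picture, depth): 420x560x3 uint8, red, green, blue; 420x560 float32, mm along the optical axis (not along the pixel's ray), 0 where there is no reading.
- camera_model(name): a dict with "fx", "fy", "cx", "cy" (pixels), "cam_to_world" (4x4, takes a point from camera to world coordinates). Camera axes: x right, y down, z forward; pixel columns grow to the right and rows downward; lengths in mm; the calibration is good to about 2 mm. A picture is of the moment at which its call begins: read the wrist's pose just before it. camera_model takes no time and is no camera call; for the wrist camera it gives the pose at the moment of the call.
- hand_in(): hands the job in; it is judged then, once.
The state is a dict: "clock": time; "joints": joint angles; "joint_vel": joint speeds; "joint_efforts": joint torques, N m; "eef_pos": TCP position; "tcp_rot": TCP orientation; "contact_force": force on the tool from outside, world axes, zero at the start; "moment": the same for the moment, N m; "grip_width": finger opening in mm; "gripper_force": force on a finger pad.
Only numpy, scipy, OpenCV 4.12 (cv2) and the standard library are available. Lean on these libraries where they do the work, as an engineer would, in place of code of your own. Each camera call takes 0.05 s, during which the arm holds its last target. There are 200 camera calls.

### The job

The longer of the two square metal bars is next to be measured: pick it up and feed it endwise, through the flared mouth, into the square guide tube of the bar gauge, until it sticks out of both ends of the tube by about the same amount. Leave it lying in the tube and let go of it; leave the shorter bar where it lies.

Things in the scene. Friction and masses are not known exactly. Their poses are not given: they have to be found in the camera images.
- bar_long_mid (a point): Centre of the long bar: a straight, solid, plain aluminium bar of square section, 240 x 16 x 16 mm, 0.12 kg give or take, both ends alike. It lies loose on the bench, to the right of the gauge. x along its length, z up. Held some 60 mm behind its centre, it can be fed to its place in one stroke without the fingers reaching the tube's mouth.
- bar_short_mid (a point): Centre of the short bar: same metal and section, but only 120 x 16 x 16 mm. It lies loose on the bench 0.08 to 0.2 m from the long bar, nearer to or farther from the robot; not to be used or moved. x runs along its length.
- tube_mid (a point): Middle of the guide tube's bore, on its axis, half way between its open ends, 88 mm above the bench. x: the level tube axis in feed direction, roughly to the robot's left and a little away from it; z up. The tube is 80 mm long (x -40 to +40 mm), bore 44 mm square, floor 22 mm below the axis. At the entry (x -40 mm) it flares to 60 mm square over 12 mm. Fed to its place, the bar lies on the floor, its centre 14 mm below the axis.
- gauge: The bar gauge, fixed to the bench: a grey plate 150 x 90 x 10 mm with two grey brackets that carry the square aluminium tube. Origin: under the plate's middle, 88 mm straight below the tube's middle, same axes. The flare is 67 mm wide outside and reaches z 122 mm, the rest of the tube z 117 mm. A white gauge head stands beside the tube at y -29 to -53 mm, x -10 to +22 mm, no higher than the tube.

How it is judged:
By the outcome, as a careful person would: the job done as asked, in the order asked, and still so for the second after the job is handed in, with the robot touching nothing.
It also fails if it takes over 45 s, if anything falls off the work surface, if the arm or the gripper's body presses on something with over 40 N, if the wrist force passes 120 N, or if a joint passes its speed limit or range.

## Working session

There is one attempt and no reset: what is moved stays moved. The work goes in short steps, Python scripts to look and compute and a shell command to move; the robot and the scene stay as the last step left them, time stands still between calls to the robot, and variables do not carry over. Pictures are saved under pics/ and viewed, at most 10 in all, crops included, and the job is handed in when it is done.

```bash
mkdir -p pics; python3 - <<'E'
from rig import *
import cv2, numpy as np
s=sense(); print(s)
for n in("scene","top"):
    p,d=get_image(n); cv2.imwrite(f"pics/{n}0.png",p[:,:,::-1]); np.savez(f"{n}0.npz",p=p,d=d,**camera_model(n))
    m=camera_model(n); print(n,m)
E
```

```text
{'clock': 0.0, 'joints': array([-79.79685422,  34.38229812,  -0.14696992,  91.68180282,
         0.1049248 ,  54.02376865,  -4.57092767]), 'joint_vel': array([-0.07154998, -0.05046852, -0.06946888, -0.02562913, -0.0568293 ,
        0.00707082, -0.00973169]), 'joint_efforts': array([-2.83166555e-04, -7.65061140e+01,  1.49765711e+00, -2.52331263e+01,
       -5.23526687e-02,  1.72142533e-02,  1.75207820e-04]), 'eef_pos': array([182.6300407 , 701.23813638, 301.88210679]), 'tcp_rot': array([-1.79912686e+02,  8.80771310e-03,  1.65408992e+02]), 'contact_force': array([0.97877991, 0.75206664, 0.37840052]), 'moment': array([-0.03358729, -0.01020918, -0.04305841]), 'gripper_force': 0.0, 'grip_width': 93.27110656699354}
scene {'fx': 415.79726512569914, 'fy': 415.79726512569914, 'cx': 285.62630861194094, 'cy': 205.62275102202838, 'cam_to_world': array([[ 8.83716356e-01, -3.10901484e-01,  3.49836633e-01,
         2.13398194e+02],
       [-4.67809800e-01, -5.64221890e-01,  6.80299677e-01,
        -4.87150416e+02],
       [-1.41206927e-02, -7.64848956e-01, -6.44054874e-01,
         6.37239009e+02],
       [ 0.00000000e+00,  0.00000000e+00,  0.00000000e+00,
         1.00000000e+00]])}
top {'fx': 381.57465927661553, 'fy': 381.57465927661553, 'cx': 277.37360602084345, 'cy': 211.22880015643995, 'cam_to_world': array([[ 5.99465476e-03, -9.96236920e-01,  8.64642330e-02,
         4.21098324e+02],
       [-9.99954384e-01, -5.32907046e-03,  7.92656735e-03,
         9.20768787e+01],
       [-7.43596505e-03, -8.65078059e-02, -9.96223422e-01,
         9.83400807e+02],
       [ 0.00000000e+00,  0.00000000e+00,  0.00000000e+00,
         1.00000000e+00]])}
```

View pics/top0.png

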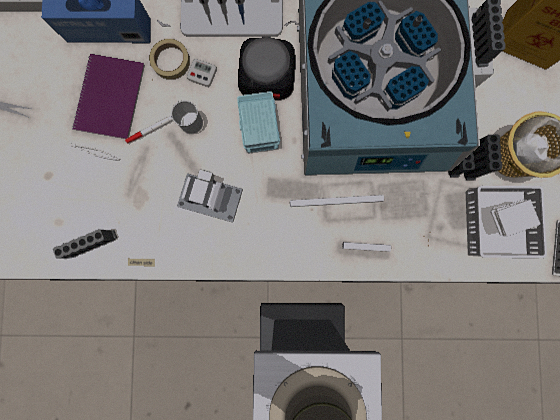

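View pics/scene0.png

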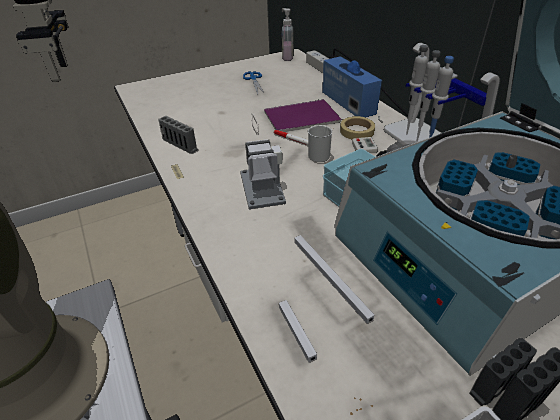

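The top view shows the long bar from about (289,204) to (384,199), the short bar at (342,245)–(391,248), and the gauge around (210,195). The scene view confirms this, and the blue centrifuge stands close behind the long bar.

```bash
cat > h.py <<'E'
import numpy as np, cv2
def cloud(d,m):
    v,u=np.mgrid[:d.shape[0],:d.shape[1]]
    P=np.dstack([(u-m['cx'])/m['fx']*d,(v-m['cy'])/m['fy']*d,d])
    T=m['cam_to_world']; return P@T[:3,:3].T+T[:3,3]
def ray(uv,m,z):
    T=m['cam_to_world']; r=T[:3,:3]@np.array([(uv[0]-m['cx'])/m['fx'],(uv[1]-m['cy'])/m['fy'],1])
    return T[:3,3]+r*(z-T[2,3])/r[2]
E
python3 - <<'E'
from h import *
for n,bx in(("top",(160,130,400,260)),("scene",(230,130,390,370))):
    f=np.load(n+"0.npz"); W=cloud(f['d'],f)
    u0,v0,u1,v1=bx; p=f['p'][v0:v1,u0:u1]; big=cv2.resize(p[:,:,::-1],None,fx=2.5 if n=="scene" else 3.3,fy=2.5 if n=="scene" else 3.3,interpolation=cv2.INTER_CUBIC)
    cv2.imwrite(f"pics/{n}crop.png",big)
    H=W[:,:,2]; ok=f['d']>0
    # bars by height in region
    m=((H>8)&(H<24)&ok).astype(np.uint8)
    k,L,S,C=cv2.connectedComponentsWithStats(m)
    for i in range(1,k):
        if S[i,4]>60:
            q=W[L==i]; r=cv2.minAreaRect(q[:,:2].astype(np.float32)); print(n,S[i],r,np.median(q[:,2]))
    if n=="top":
        for v in range(150,200,3): print(v,np.round(W[v,[315,340,365,400]]).astype(int).tolist())
    b=W[(W[:,:,1]<100)&(H>30)&ok&(W[:,:,0]<700)&(W[:,:,1]>-250)]
    for z in range(30,330,30):
        q=b[(b[:,2]>z)&(b[:,2]<z+30)]; print(n,z,len(q),q[:,0].min() if len(q) else 0)
E
```

```text
top [ 180    0  103   36 3013] ((1027.080810546875, 227.28240966796875), (273.8006286621094, 99.7034912109375), 89.95710754394531) 11.101844427303604
top [  0   4  42   6 173] ((1051.49609375, 794.1693725585938), (118.04768371582031, 5.725113391876221), 89.35924530029297) 16.58373673271433
top [ 64  15  87  28 319] ((962.1936645507812, 548.5783081054688), (64.55693054199219, 232.5791778564453), 16.113237380981445) 15.592286571781756
top [149  39  41  40 549] ((909.1072998046875, 389.32440185546875), (103.41096496582031, 101.92919158935547), 66.47264862060547) 21.51288966977222
top [504  46  48  23 196] ((913.112060546875, -552.4098510742188), (127.34310150146484, 5.712011337280273), 66.59683990478516) 15.567977243492066
top [  72   54  101   90 4253] ((795.3757934570312, 498.879150390625), (255.19024658203125, 219.93289184570312), 79.56952667236328) 10.801085361399714
top [187  59  29  28 548] ((873.15966796875, 303.1075744628906), (66.30264282226562, 59.504878997802734), 71.43525695800781) 14.851414603369733
top [177 184  65  38 631] ((540.1060791015625, 274.79730224609375), (149.74
[... 5103 characters left out ...]
23438, 1.2201945781707764), 1.9768321514129639) 18.551879856556695
scene [  29  315   79  105 3319] ((70.58683013916016, -4.4475250244140625), (201.21771240234375, 97.60012817382812), 76.13264465332031) 13.552872831263585
scene [471 383  25  22 186] ((602.245361328125, -360.3523864746094), (16.479759216308594, 30.955123901367188), 20.599870681762695) 13.782395732315763
scene 30 3282 -28.452751913732072
scene 60 3412 -20.60520263903703
scene 90 3641 -8.22026715120225
scene 120 2513 3.535351764467407
scene 150 3062 15.84008195475289
scene 180 6458 28.322882225845518
scene 210 1035 40.579644908570174
scene 240 616 52.379016843179386
scene 270 674 64.88914295212365
scene 300 80 76.75306464252586
```

View pics/topcrop.png

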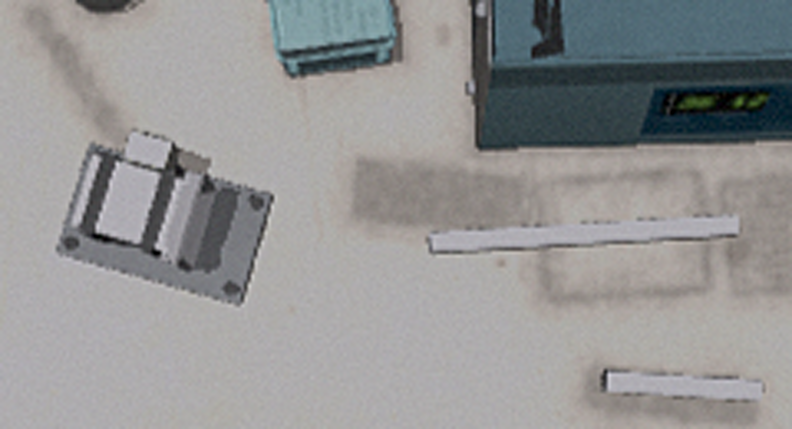

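The crop shows the gauge plate with its flare facing the bars, and the long bar about 70 mm in front of the centrifuge face. Measurements:
- **Long bar:** centre (533,-51.5), yaw 93.6.
- **Gauge:** centre (539.3,273.7), yaw 74.4.

The gripper body would hit the centrifuge in a direct grasp. I'll first push the bar about 50 mm towards the robot with the open fingers held parallel to it.

```bash
r='{"rotation":[0,0,0],"dp":[-32.5,-37,0],"gripper":0}'; true
python3 -m pendant '[{"rotation":[0,0,0],"dp":[-32.5,-37,0],"gripper":0},{"rotation":[0,0,0],"dp":[-32.5,-37,0],"gripper":0},{"rotation":[0,0,0],"dp":[-32.5,-37,0],"gripper":0},{"rotation":[0,0,0],"dp":[-32.5,-37,0],"gripper":0},{"rotation":[0,0,0],"dp":[-32.5,-37,0],"gripper":0},{"rotation":[0,0,0],"dp":[-32.5,-37,0],"gripper":0},{"rotation":[0,0,0],"dp":[-32.5,-37,0],"gripper":0},{"rotation":[0,0,0],"dp":[-32.5,-37,0],"gripper":0}]'
```

```text
clock: 0.9
eef_pos: [360.2, 347.7, 302.7]
tcp_rot: [-180.0, 0.0, 165.4]
contact_force: [1.3, 0.1, -0.6]
grip_width: 93.0
gripper_force: 0.0
```

```bash
python3 -m pendant '[{"rotation":[0,0,0.14],"dp":[0,0,0],"gripper":0},{"rotation":[0,0,0.14],"dp":[0,0,0],"gripper":0},{"rotation":[0,0,0.14],"dp":[0,0,0],"gripper":0},{"rotation":[0,0,0.14],"dp":[0,0,0],"gripper":0},{"rotation":[0,0,0.14],"dp":[0,0,0],"gripper":0},{"rotation":[0,0,0.14],"dp":[0,0,0],"gripper":0},{"rotation":[0,0,0.14],"dp":[0,0,0],"gripper":0},{"rotation":[0,0,0.14],"dp":[0,0,0],"gripper":0}]'
cat > to.py <<'E'
# usage: to.py x y z yaw : world target (TCP) -> tool-frame shift (after turn, tool vertical) and turn
import sys; from rig import *; from h import *; from scipy.spatial.transform import Rotation as R
s=sense(); x=np.array([float(a) for a in sys.argv[1:4]]); yaw=float(sys.argv[4])
r0=R.from_euler('xyz',s['tcp_rot'],degrees=True); r1=R.from_euler('xyz',[180,0,yaw],degrees=True)
print('now',s['eef_pos'].round(1),s['tcp_rot'].round(1),'clock',s['clock'])
d=x-s['eef_pos']
print('shift now-frame',r0.inv().apply(d).round(1),'after-turn frame',r1.inv().apply(d).round(1),'turn',(r0.inv()*r1).as_rotvec().round(3),'j',s['joints'].round(0))
E
python3 to.py 558 -50 302 3.6
```

```text
clock: 1.7
eef_pos: [359.6, 349.5, 302.6]
tcp_rot: [-180.0, 0.0, 100.9]
contact_force: [-0.0, 0.1, 0.4]
grip_width: 92.8
gripper_force: 0.0
now [359.6 349.5 302.6] [-180.     0.   100.9] clock 1.7
shift now-frame [-429.8  119.2    0.7] after-turn frame [172.9 411.2   0.6] turn [0.    0.    1.698] j [-64.  20.  17. 121.  -9.  40. -30.]
```

```bash
python3 -m pendant '[{"rotation":[0,0,0],"dp":[-47,13,0],"gripper":0},{"rotation":[0,0,0],"dp":[-47,13,0],"gripper":0},{"rotation":[0,0,0],"dp":[-47,13,0],"gripper":0},{"rotation":[0,0,0],"dp":[-47,13,0],"gripper":0},{"rotation":[0,0,0],"dp":[-47,13,0],"gripper":0},{"rotation":[0,0,0],"dp":[-47,13,0],"gripper":0},{"rotation":[0,0,0],"dp":[-47,13,0],"gripper":0},{"rotation":[0,0,0],"dp":[-47,13,0],"gripper":0}]'
python3 -m pendant '[{"rotation":[0,0,0.14],"dp":[0,0,0],"gripper":0},{"rotation":[0,0,0.14],"dp":[0,0,0],"gripper":0},{"rotation":[0,0,0.14],"dp":[0,0,0],"gripper":0},{"rotation":[0,0,0.14],"dp":[0,0,0],"gripper":0},{"rotation":[0,0,0.14],"dp":[0,0,0],"gripper":0},{"rotation":[0,0,0.14],"dp":[0,0,0],"gripper":0},{"rotation":[0,0,0.14],"dp":[0,0,0],"gripper":0},{"rotation":[0,0,0.14],"dp":[0,0,0],"gripper":0}]'
python3 -m pendant '[{"rotation":[0,0,0.14],"dp":[0,0,0],"gripper":0},{"rotation":[0,0,0.14],"dp":[0,0,0],"gripper":0},{"rotation":[0,0,0.14],"dp":[0,0,0],"gripper":0},{"rotation":[0,0,0.14],"dp":[0,0,0],"gripper":0},{"rotation":[0,0,0],"dp":[0,0,0],"gripper":0}]'
python3 to.py 558 -50 180 3.6
```

```text
clock: 2.5
eef_pos: [535.5, -0.8, 302.7]
tcp_rot: [-180.0, -0.0, 101.3]
contact_force: [0.8, 0.8, 0.5]
grip_width: 93.1
gripper_force: 0.0
clock: 3.3
eef_pos: [534.8, 1.2, 302.6]
tcp_rot: [-180.0, 0.0, 36.7]
contact_force: [-0.9, 0.2, 0.3]
grip_width: 93.1
gripper_force: 0.0
clock: 3.8
eef_pos: [534.8, 1.4, 302.4]
tcp_rot: [180.0, 0.0, 4.9]
contact_force: [0.7, -0.5, 0.3]
grip_width: 93.0
gripper_force: 0.0
now [534.8   1.4 302.4] [180.    0.    4.9] clock 3.8
shift now-frame [ 18.8  53.1 122.4] after-turn frame [ 19.9  52.7 122.4] turn [0.001 0.001 0.022] j [-39.  28.  48. 118. -29.  46. -59.]
```

```bash
python3 -m pendant '[{"rotation":[0,0,0.02],"dp":[10,27,0],"gripper":0},{"rotation":[0,0,0],"dp":[10,26,0],"gripper":0},{"rotation":[0,0,0],"dp":[0,0,45],"gripper":0},{"rotation":[0,0,0],"dp":[0,0,45],"gripper":0},{"rotation":[0,0,0],"dp":[0,0,30],"gripper":0},{"rotation":[0,0,0],"dp":[0,0,0],"gripper":0}]'
python3 - <<'E'
from rig import *
from h import *
p,d=get_image("scene"); q,e=get_image("wrist"); cv2.imwrite("pics/w1.png",np.hstack([p,q])[:,:,::-1][:,:, :]) if 0 else cv2.imwrite("pics/w1.png",cv2.resize(np.hstack([p[100:400,150:550],q[:,:][60:360,80:480]])[:,:,::-1],(800,300)))
m=camera_model("wrist"); W=cloud(e,m); H=W[:,:,2]; k,L,S,C=cv2.connectedComponentsWithStats(((H>9)&(H<24)&(e>0)).astype(np.uint8))
for i in range(1,k):
    if S[i,4]>300: print(S[i],cv2.minAreaRect(W[L==i][:,:2].astype(np.float32)))
E
```

```text
clock: 4.4
eef_pos: [557.4, -50.0, 179.6]
tcp_rot: [-180.0, 0.3, 4.0]
contact_force: [-0.8, 0.3, 0.5]
grip_width: 92.6
gripper_force: 0.0
[ 134  233  287   22 5647] ((537.2213134765625, -50.755645751953125), (16.870712280273438, 239.77960205078125), 3.623917818069458)
[ 285  358  124   19 1561] ((420.3188171386719, -125.82780456542969), (120.02104949951172, 17.33565902709961), 86.7496337890625)
```

View pics/w1.png

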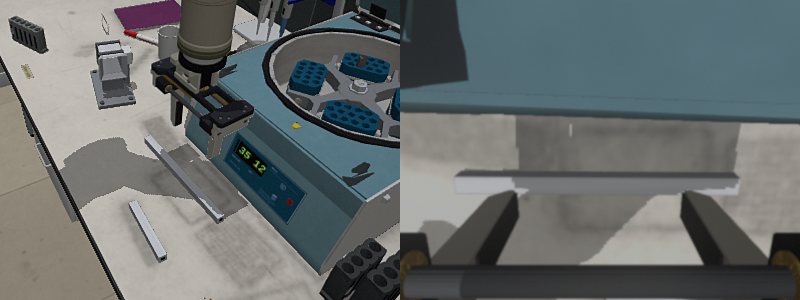

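The scene half shows the gripper above the bar and just in front of the centrifuge. The wrist half shows the bar running between the finger tips, so the camera is on the centrifuge side. I'll check how far it sticks out.

```bash
python3 - <<'E'
from rig import *
from h import *
from scipy.spatial.transform import Rotation as R
m=camera_model("wrist"); s=sense(); T=m['cam_to_world']
print(T[:3,3].round(1), T[:3,2].round(2), R.from_euler('xyz',s['tcp_rot'],degrees=True).inv().apply(T[:3,3]-s['eef_pos']).round(1))
p,d=get_image("scene"); W=cloud(d,camera_model("scene"))
q=W[(W[:,:,1]>-180)&(W[:,:,1]<80)&(W[:,:,2]>90)&(W[:,:,2]<420)&(d>0)]
for z in range(90,420,20):
    a=q[(abs(q[:,2]-z)<10)&(q[:,0]<612)]; 
    if len(a): print(z,len(a),a.min(0).round(0),a.max(0).round(0))
E
```

```text
[641.5 -45.1 264.7] [-0.29 -0.02 -0.96] [ 82.6   0.  -81.6]
90 419 [  -8. -101.   90.] [611.  33. 100.]
110 988 [  -4. -114.  100.] [612.  38. 120.]
130 1050 [   4. -115.  120.] [570.  21. 140.]
150 897 [  13. -116.  140.] [569.  14. 160.]
170 571 [ 20. -72. 160.] [563.  10. 180.]
190 1116 [  28. -140.  180.] [598.  29. 200.]
210 1578 [  36. -148.  200.] [599.  37. 220.]
230 2370 [  45. -148.  220.] [598.  42. 240.]
250 674 [ 53. -70. 240.] [582. -11. 260.]
270 722 [ 61. -89. 260.] [581. -13. 280.]
290 821 [ 69. -90. 280.] [589. -24. 300.]
310 729 [ 77. -93. 300.] [589.   1. 320.]
330 800 [ 85. -93. 320.] [590.   7. 340.]
350 902 [ 93. -91. 340.] [587.  18. 360.]
370 1072 [101. -92. 360.] [587.  19. 380.]
390 1086 [109. -99. 380.] [587.  18. 400.]
410 1357 [ 118. -113.  400.] [560.  22. 420.]
```

```bash
python3 -m pendant '[{"rotation":[0,0,0],"dp":[5.5,0,0],"gripper":0},{"rotation":[0,0,0],"dp":[0,0,20],"gripper":0},{"rotation":[0,0,0],"dp":[0,0,20],"gripper":0},{"rotation":[0,0,0],"dp":[0,0,15],"gripper":0},{"rotation":[0,0,0],"dp":[0,0,15],"gripper":0},{"rotation":[0,0,0],"dp":[0,0,10],"gripper":0},{"rotation":[0,0,0],"dp":[0,0,0],"gripper":0}]'
python3 -m pendant '[{"rotation":[0,0,0],"dp":[0,0,6],"gripper":0},{"rotation":[0,0,0],"dp":[0,0,5],"gripper":0},{"rotation":[0,0,0],"dp":[0,0,0],"gripper":0}]'
```

```text
clock: 5.25
eef_pos: [564.8, -49.6, 102.7]
tcp_rot: [-180.0, -0.0, 3.9]
contact_force: [-1.6, 0.6, -0.6]
grip_width: 93.0
gripper_force: 0.0
clock: 5.55
eef_pos: [564.8, -49.8, 91.6]
tcp_rot: [180.0, -0.0, 3.8]
contact_force: [-1.3, -0.1, -0.3]
grip_width: 93.1
gripper_force: 0.0
```

```bash
python3 -m pendant '[{"rotation":[0,0,0],"dp":[-6,0,0],"gripper":0},{"rotation":[0,0,0],"dp":[-8,0,0],"gripper":0},{"rotation":[0,0,0],"dp":[-8,0,0],"gripper":0},{"rotation":[0,0,0],"dp":[-8,0,0],"gripper":0},{"rotation":[0,0,0],"dp":[-8,0,0],"gripper":0},{"rotation":[0,0,0],"dp":[-8,0,0],"gripper":0},{"rotation":[0,0,0],"dp":[-8,0,0],"gripper":0},{"rotation":[0,0,0],"dp":[-5,0,0],"gripper":0}]'
python3 -m pendant '[{"rotation":[0,0,0],"dp":[-3,0,0],"gripper":0},{"rotation":[0,0,0],"dp":[10,0,0],"gripper":0},{"rotation":[0,0,0],"dp":[0,0,-40],"gripper":0},{"rotation":[0,0,0],"dp":[0,0,-40],"gripper":0},{"rotation":[0,0,0],"dp":[0,0,-40],"gripper":0},{"rotation":[0,0,0],"dp":[0,0,0],"gripper":0}]'
cat > bars.py <<'E'
import sys; from rig import *; from h import *
for n in sys.argv[1:]:
    m=camera_model(n); s=sense(); p,d=get_image(n); W=cloud(d,m); H=W[:,:,2]
    k,L,S,C=cv2.connectedComponentsWithStats(((H>9)&(H<24)&(d>0)&(W[:,:,0]>350)&(W[:,:,0]<600)&(W[:,:,1]<110)).astype(np.uint8))
    for i in range(1,k):
        if S[i,4]>100: print(n,S[i],cv2.minAreaRect(W[L==i][:,:2].astype(np.float32)))
E
python3 bars.py wrist scene top
```

```text
clock: 6.35
eef_pos: [504.9, -53.9, 91.8]
tcp_rot: [-180.0, 0.0, 3.8]
contact_force: [2.0, 0.4, 1.3]
grip_width: 93.1
gripper_force: 0.7
clock: 6.95
eef_pos: [514.7, -53.6, 215.6]
tcp_rot: [179.9, -0.3, 3.9]
contact_force: [0.3, 0.4, -1.0]
grip_width: 93.2
gripper_force: 0.0
wrist [ 150  229  254   19 4398] ((485.9839782714844, -53.511070251464844), (17.072490692138672, 239.18093872070312), 3.771557569503784)
wrist [ 284  290   96   27 1517] ((419.8810729980469, -114.53363037109375), (98.79073333740234, 17.04142951965332), 86.95314025878906)
scene [ 274  244   78   91 1036] ((482.30401611328125, -54.571556091308594), (17.385486602783203, 241.35768127441406), 3.7708487510681152)
scene [279 300  38  60 644] ((415.1971130371094, -126.91252899169922), (121.06185913085938, 16.943540573120117), 86.98262786865234)
top [466 190   7  66 179] ((479.86572265625, -385.52630615234375), (165.30543518066406, 5.367855548858643), 0.2713238000869751)
top [555 225   5  49 127] ((414.14532470703125, -606.5668334960938), (5.593164920806885, 121.0816421508789), 82.34127044677734)
```

```bash
python3 -m pendant '[{"rotation":[0,0,-0.143],"dp":[0,0,0],"gripper":0.5},{"rotation":[0,0,-0.143],"dp":[0,0,0],"gripper":0.5},{"rotation":[0,0,-0.143],"dp":[0,0,0],"gripper":0.5},{"rotation":[0,0,-0.143],"dp":[0,0,0],"gripper":0.5},{"rotation":[0,0,-0.143],"dp":[0,0,0],"gripper":0.5},{"rotation":[0,0,-0.143],"dp":[0,0,0],"gripper":0.5},{"rotation":[0,0,-0.143],"dp":[0,0,0],"gripper":0.5},{"rotation":[0,0,-0.143],"dp":[0,0,0],"gripper":0.5}]'
python3 -m pendant '[{"rotation":[0,0,-0.143],"dp":[0,0,0],"gripper":0.5},{"rotation":[0,0,-0.143],"dp":[0,0,0],"gripper":0.5},{"rotation":[0,0,-0.14],"dp":[0,0,0],"gripper":0.5},{"rotation":[0,0,0],"dp":[0,0,0],"gripper":0.5}]'
python3 to.py 488 -116 160 93.8
```

```text
clock: 7.9
eef_pos: [512.2, -53.3, 210.4]
tcp_rot: [-179.9, 0.0, 69.7]
contact_force: [-0.5, -0.8, -0.5]
grip_width: 46.8
gripper_force: 0.0
clock: 8.3
eef_pos: [512.2, -53.5, 210.6]
tcp_rot: [-179.9, -0.1, 93.9]
contact_force: [-0.7, -0.1, 0.6]
grip_width: 46.7
gripper_force: 0.0
now [512.2 -53.5 210.6] [-1.799e+02 -1.000e-01  9.390e+01] clock 8.3
shift now-frame [-60.7 -28.3  50.6] after-turn frame [-60.7 -28.3  50.6] turn [-0.002 -0.001  0.001] j [-10.  29.  13. 124. -13.  29.  17.]
```

```bash
python3 -m pendant '[{"rotation":[0,0,0],"dp":[-30,-14,10],"gripper":0.5},{"rotation":[0,0,0],"dp":[-31,-14,20],"gripper":0.5},{"rotation":[0,0,0],"dp":[0,0,20],"gripper":0.5},{"rotation":[0,0,0],"dp":[0,0,0],"gripper":0.5},{"rotation":[0,0,0],"dp":[0,0,0],"gripper":0.5}]'
python3 - <<'E'
from rig import *
from h import *
q,e=get_image("wrist"); cv2.imwrite("pics/w2.png",q[:,:,::-1])
E
python3 bars.py wrist; python3 to.py 488 -116 88 93.8
```

```text
clock: 8.8
eef_pos: [488.6, -115.8, 161.2]
tcp_rot: [-179.9, -0.0, 93.7]
contact_force: [0.3, 0.7, -0.4]
grip_width: 46.4
gripper_force: 0.0
wrist [ 266    0   26  295 6663] ((486.72894287109375, -68.9020004272461), (16.03443717956543, 207.76858520507812), 3.8491225242614746)
wrist [ 174  153   28  139 3089] ((419.1285705566406, -119.86143493652344), (110.84011840820312, 16.481229782104492), 86.83798217773438)
now [ 489.2 -115.4  162.1] [180.   -0.   93.8] clock 8.9
shift now-frame [-0.5 -1.3 74.1] after-turn frame [-0.5 -1.2 74.1] turn [ 0.    -0.    -0.001] j [  0.  33.   9. 128. -14.  21.  25.]
```

View pics/w2.png

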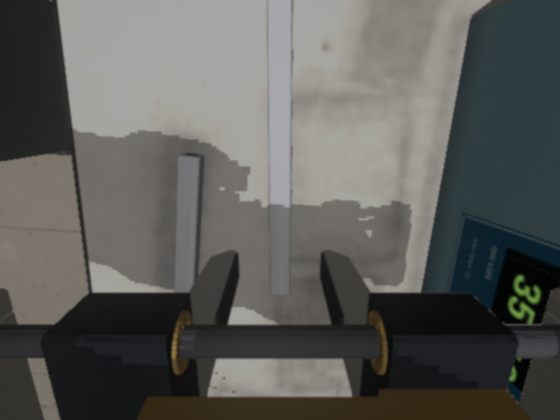

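The bar lies midway between the fingers (column 280) with its rear end at row 293, and the short bar (column 188) is clear of the left finger. I'll descend and grip.

```bash
python3 -m pendant '[{"rotation":[0,0,0],"dp":[0,-1,25],"gripper":0.5},{"rotation":[0,0,0],"dp":[0,0,25],"gripper":0.5},{"rotation":[0,0,0],"dp":[0,0,14],"gripper":0.5},{"rotation":[0,0,0],"dp":[0,0,8],"gripper":0.5},{"rotation":[0,0,0],"dp":[0,0,3],"gripper":0.5},{"rotation":[0,0,0],"dp":[0,0,0],"gripper":0.5}]'
python3 -m pendant '[{"rotation":[0,0,0],"dp":[0,0,0],"gripper":1},{"rotation":[0,0,0],"dp":[0,0,0],"gripper":1},{"rotation":[0,0,0],"dp":[0,0,0],"gripper":1},{"rotation":[0,0,0],"dp":[0,0,0],"gripper":1},{"rotation":[0,0,0],"dp":[0,0,0],"gripper":1},{"rotation":[0,0,0],"dp":[0,0,0],"gripper":1}]'
```

```text
clock: 9.5
eef_pos: [488.0, -115.9, 87.1]
tcp_rot: [180.0, 0.0, 93.8]
contact_force: [-0.2, -0.5, 0.8]
grip_width: 46.0
gripper_force: 0.0
clock: 10.1
eef_pos: [487.9, -116.1, 87.0]
tcp_rot: [180.0, 0.0, 93.8]
contact_force: [0.8, 0.8, 5.2]
grip_width: 15.8
gripper_force: 30.0
```

```bash
python3 -m pendant '[{"rotation":[0,0,0],"dp":[0,0,-5],"gripper":1},{"rotation":[0,0,0],"dp":[0,0,-10],"gripper":1},{"rotation":[0,0,0],"dp":[0,0,-15],"gripper":1},{"rotation":[0,0,0],"dp":[0,0,-20],"gripper":1},{"rotation":[0,0,0],"dp":[0,0,-16],"gripper":1},{"rotation":[0,0,0],"dp":[0,0,-10],"gripper":1},{"rotation":[0,0,0],"dp":[0,0,0],"gripper":1}]'
python3 to.py 471.5 31 163 74.4
```

```text
clock: 10.8
eef_pos: [488.1, -116.1, 164.2]
tcp_rot: [179.9, 0.0, 93.8]
contact_force: [-0.3, 0.6, -2.4]
grip_width: 15.7
gripper_force: 30.0
now [ 488.1 -116.1  164.2] [179.9   0.   93.8] clock 10.8
shift now-frame [147.9  -6.8   1.1] after-turn frame [137.2 -55.5   1.2] turn [0.002 0.    0.338] j [  0.  32.  10. 128. -15.  21.  26.]
```

```bash
python3 -m pendant '[{"rotation":[0,0,0],"dp":[25,-1,0],"gripper":1},{"rotation":[0,0,0],"dp":[30,-1,0],"gripper":1},{"rotation":[0,0,0],"dp":[30,-2,0],"gripper":1},{"rotation":[0,0,0],"dp":[30,-2,0],"gripper":1},{"rotation":[0,0,0],"dp":[20,-1,0],"gripper":1},{"rotation":[0,0,0],"dp":[13,0,1],"gripper":1}]'
python3 -m pendant '[{"rotation":[0,0,0.05],"dp":[0,0,0],"gripper":1},{"rotation":[0,0,0.08],"dp":[0,0,0],"gripper":1},{"rotation":[0,0,0.09],"dp":[0,0,0],"gripper":1},{"rotation":[0,0,0.08],"dp":[0,0,0],"gripper":1},{"rotation":[0,0,0.038],"dp":[0,0,0],"gripper":1},{"rotation":[0,0,0],"dp":[0,0,0],"gripper":1},{"rotation":[0,0,0],"dp":[0,0,0],"gripper":1}]'
python3 to.py 471.5 31 163 74.4
cat > look.py <<'E'
import sys; from rig import *; from h import *
tag=sys.argv[1]; g=np.array([539.3,273.7]); a=np.deg2rad(74.4); ax=np.array([np.cos(a),np.sin(a)]); ay=np.array([-ax[1],ax[0]])
ims=[]
for n in("scene","top"):
    p,d=get_image(n); m=camera_model(n); W=cloud(d,m); Q=W[:,:,:2]-g; gx=Q@ax; gy=Q@ay; H=W[:,:,2]
    # bar surface: narrow strip along the axis, ahead of fingers, outside the tube; and beyond the exit
    for nm,lo,hi in(("in",-200,-46),("out",44,200)):
        k=(d>0)&(gx>lo)&(gx<hi)&(abs(gy)<28)&(H>45)&(H<115)
        if k.sum()<15: print(n,nm,"none",k.sum()); continue
        x,y,z=gx[k],gy[k],H[k]; t=k.copy(); t[k]=z>np.median(z)-6
        print(n,nm,k.sum(),"gx",x.min().round(1),x.max().round(1),"top z fit at ends",
          [(int(b),round(float(np.median(y[abs(x-b)<12])),1),round(float(np.percentile(z[abs(x-b)<12],85)),1)) for b in np.arange(lo,hi,25) if (abs(x-b)<12).sum()>5])
    ims.append(p[100:340,200:440] if n=="scene" else p[100:340,120:360])
cv2.imwrite(f"pics/{tag}.png",cv2.resize(np.hstack(ims)[:,:,::-1],None,fx=1.66,fy=1.66,interpolation=cv2.INTER_CUBIC))
E
python3 look.py L1
```

```text
clock: 11.4
eef_pos: [470.4, 32.8, 161.2]
tcp_rot: [-179.9, -0.0, 93.9]
contact_force: [-0.6, -0.5, -1.5]
grip_width: 15.5
gripper_force: 30.0
clock: 12.1
eef_pos: [471.0, 30.6, 161.7]
tcp_rot: [-180.0, 0.0, 74.4]
contact_force: [-0.2, 0.2, -1.0]
grip_width: 15.8
gripper_force: 30.0
now [471.   30.6 161.7] [-180.     0.    74.4] clock 12.1
shift now-frame [ 0.6  0.4 -1.3] after-turn frame [ 0.6  0.4 -1.3] turn [-0.     0.     0.001] j [-22.  32.  16. 132. -27.  19.   2.]
scene in none 0
scene out none 0
top in 374 gx -197.4 -71.2 top z fit at ends [(-200, 3.2, 91.3), (-175, 1.0, 91.0), (-150, 1.1, 91.3), (-125, 1.0, 90.2), (-100, 0.9, 90.2), (-75, 1.2, 89.4)]
top out none 0
```

View pics/L1.png

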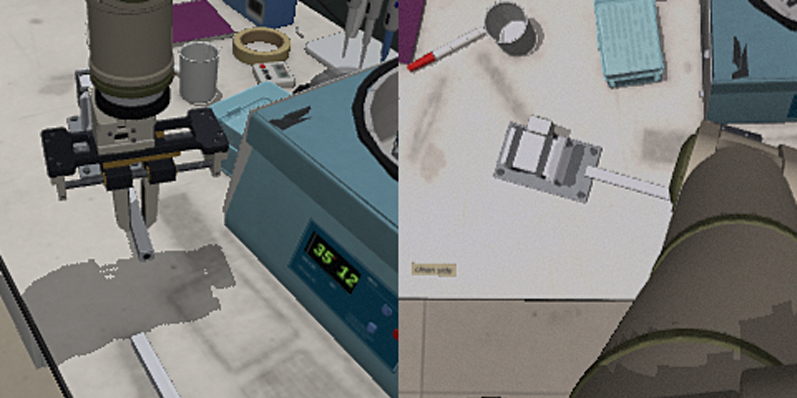

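The top half shows the bar lined up with the tube axis. Its front is 31 mm short of the mouth and about 1 mm off sideways, and the bar is level. I'll feed it now.

```bash
python3 -m pendant '[{"rotation":[0,0,0],"dp":[10,1,0],"gripper":1},{"rotation":[0,0,0],"dp":[15,0,0],"gripper":1},{"rotation":[0,0,0],"dp":[15,0,0],"gripper":1},{"rotation":[0,0,0],"dp":[15,0,0],"gripper":1},{"rotation":[0,0,0],"dp":[15,0,0],"gripper":1},{"rotation":[0,0,0],"dp":[15,0,0],"gripper":1},{"rotation":[0,0,0],"dp":[10,0,0],"gripper":1},{"rotation":[0,0,0],"dp":[0,0,0],"gripper":1}]'
python3 look.py L2
```

```text
clock: 13.0
eef_pos: [497.8, 124.1, 161.6]
tcp_rot: [180.0, -0.0, 74.6]
contact_force: [0.0, 0.1, -0.9]
grip_width: 15.6
gripper_force: 30.0
scene in 404 gx -199.4 -89.7 top z fit at ends [(-200, 3.5, 92.7), (-175, 3.1, 108.3), (-150, -0.6, 101.3), (-125, -2.0, 92.5), (-100, -3.2, 91.8)]
scene out none 0
top in none 0
top out none 0
```

```bash
python3 -m pendant '[{"rotation":[0,0,0],"dp":[10,0,0],"gripper":1},{"rotation":[0,0,0],"dp":[15,0,0],"gripper":1},{"rotation":[0,0,0],"dp":[15,0,0],"gripper":1},{"rotation":[0,0,0],"dp":[15,0,0],"gripper":1},{"rotation":[0,0,0],"dp":[15,0,0],"gripper":1},{"rotation":[0,0,0],"dp":[15,0,0],"gripper":1},{"rotation":[0,0,0],"dp":[9,0,0],"gripper":1},{"rotation":[0,0,0],"dp":[0,0,0],"gripper":1}]'
python3 look.py L3
```

```text
clock: 13.9
eef_pos: [522.9, 214.7, 161.5]
tcp_rot: [180.0, -0.0, 74.5]
contact_force: [0.4, -0.8, -1.4]
grip_width: 15.8
gripper_force: 30.0
scene in 366 gx -122.4 -46.1 top z fit at ends [(-125, 1.8, 92.0), (-100, 3.2, 92.2), (-75, 2.7, 108.7), (-50, -1.3, 104.9)]
scene out none 0
top in 110 gx -121.5 -83.9 top z fit at ends [(-125, 1.1, 91.3), (-100, 0.4, 91.6), (-75, -2.5, 90.0)]
top out none 0
```

View pics/L3.png

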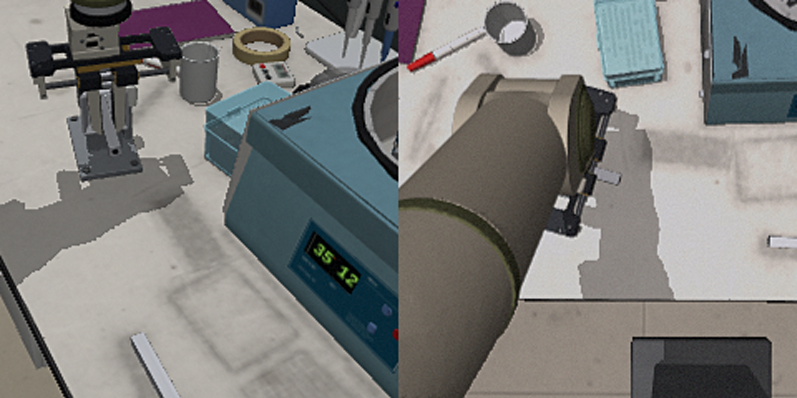

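The bar is through the tube, with its rear end about 121–122 mm behind tube centre. I'll lower it onto the floor of the tube.

```bash
python3 -m pendant '[{"rotation":[0,0,0],"dp":[1,0,2],"gripper":1},{"rotation":[0,0,0],"dp":[0,0,2],"gripper":1},{"rotation":[0,0,0],"dp":[0,0,2],"gripper":1},{"rotation":[0,0,0],"dp":[0,0,1],"gripper":1},{"rotation":[0,0,0],"dp":[0,0,0],"gripper":1}]'
```

```text
clock: 14.5
eef_pos: [522.9, 213.6, 154.5]
tcp_rot: [-180.0, 0.0, 74.4]
contact_force: [-0.1, -0.7, -1.4]
grip_width: 15.5
gripper_force: 30.0
```

```bash
python3 -m pendant '[{"rotation":[0,0,0],"dp":[0,0,1],"gripper":1},{"rotation":[0,0,0],"dp":[0,0,0],"gripper":1}]'
python3 -m pendant '[{"rotation":[0,0,0],"dp":[0,0,1],"gripper":1},{"rotation":[0,0,0],"dp":[0,0,0],"gripper":1}]'
```

```text
clock: 14.7
eef_pos: [523.0, 213.8, 153.7]
tcp_rot: [180.0, 0.0, 74.4]
contact_force: [-0.4, -0.2, -1.7]
grip_width: 15.8
gripper_force: 30.0
clock: 14.9
eef_pos: [523.0, 213.8, 152.9]
tcp_rot: [180.0, -0.0, 74.4]
contact_force: [-0.4, 0.0, 1.8]
grip_width: 15.5
gripper_force: 30.0
```

The force rose by about 3 N, so the bar has touched down. Releasing and retreating straight up.

```bash
python3 -m pendant '[{"rotation":[0,0,0],"dp":[0,0,0],"gripper":0.8},{"rotation":[0,0,0],"dp":[0,0,0],"gripper":0.7},{"rotation":[0,0,0],"dp":[0,0,0],"gripper":0.5},{"rotation":[0,0,0],"dp":[0,0,0],"gripper":0.5},{"rotation":[0,0,0],"dp":[0,0,0],"gripper":0.5}]'
python3 -m pendant '[{"rotation":[0,0,0],"dp":[0,0,-10],"gripper":0.5},{"rotation":[0,0,0],"dp":[0,0,-30],"gripper":0.5},{"rotation":[0,0,0],"dp":[0,0,-40],"gripper":0.5},{"rotation":[0,0,0],"dp":[0,0,-40],"gripper":0.5},{"rotation":[0,0,0],"dp":[-40,0,0],"gripper":0.5},{"rotation":[0,0,0],"dp":[-40,0,0],"gripper":0.5},{"rotation":[0,0,0],"dp":[-40,0,0],"gripper":0.5},{"rotation":[0,0,0],"dp":[-40,0,0],"gripper":0.5}]'
python3 -m pendant '[{"rotation":[0,0,0],"dp":[-40,0,0],"gripper":0.5},{"rotation":[0,0,0],"dp":[-40,0,0],"gripper":0.5},{"rotation":[0,0,0],"dp":[-40,0,0],"gripper":0.5},{"rotation":[0,0,0],"dp":[0,0,0],"gripper":0.5}]'
python3 look.py L4
```

```text
clock: 15.4
eef_pos: [523.0, 213.9, 152.7]
tcp_rot: [180.0, -0.0, 74.4]
contact_force: [0.4, 0.3, 0.5]
grip_width: 44.3
gripper_force: 0.0
clock: 16.2
eef_pos: [479.3, 58.4, 273.6]
tcp_rot: [180.0, -0.0, 74.4]
contact_force: [1.2, 0.4, -0.7]
grip_width: 46.7
gripper_force: 0.0
clock: 16.6
eef_pos: [445.9, -60.5, 273.7]
tcp_rot: [180.0, 0.0, 74.0]
contact_force: [1.0, -0.9, 0.0]
grip_width: 46.7
gripper_force: 0.0
scene in none 0
scene out 34 gx 45.4 119.8 top z fit at ends [(94, 1.1, 84.1), (119, 1.9, 82.5)]
top in 219 gx -121.1 -46.8 top z fit at ends [(-125, 0.2, 82.3), (-100, 0.4, 82.3), (-75, 0.2, 82.3), (-50, -0.0, 82.4)]
top out 196 gx 50.9 119.1 top z fit at ends [(44, -0.3, 82.3), (69, 0.2, 82.8), (94, 0.5, 82.2), (119, 0.0, 81.6)]
```

View pics/L4.png

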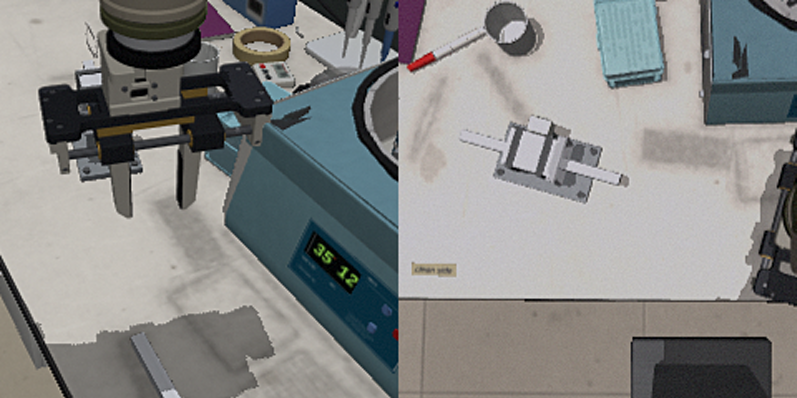

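The bar lies level in the tube, from about -121 to +119 mm, with its top at z 82. The arm is clear and the short bar hasn't moved.

```bash
python3 -c "
from rig import *
print(hand_in())"
```

```text
the job is handed in; nothing more can be done
None
```

The long bar now lies on the floor of the guide tube, sticking out of both ends equally to within about 2 mm; it is released, the short bar lies where it was, and the job was handed in at about 17 s.

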